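# Butt and bundle three tubes in the strapping cradle

## Task

Get a bundle of three aluminium tubes ready for strapping in the steel cradle: first push the two tubes already lying in it up against the end stop. Then take the third tube from its wooden rest, lay it on top in the gap between the two, and push it against the end stop as well, so that all three ends are flush. Leave the jar, bin and sealant cartridge where they are.

Things in the scene. Friction and masses are not known exactly. Their poses are not given: they have to be found in the camera images.
- stop (a point): End stop of the cradle: the point on the inner face of the upright steel end plate, on the cradle's centreline, at the height of the bed's top (12 mm above the table). Its x axis runs along the cradle into the plate (tubes lie at negative x and are pushed towards +x), y to the left across the cradle, z up. The plate rises 72 mm above the bed, 116 mm wide, 12 mm thick.
- cradle: Bolted-down dark steel cradle; origin at the centre of its underside, axes as stop's, stop at x = +105, z = +12 mm. Bed 250 x 116 x 12 mm. Two grey side rails with slots for the strap, 12 mm thick, 26 mm above the bed, inner faces at y = +42 and -42 mm, from x = -75 to +105 mm.
- tube_left: The tube lying in the cradle on the side of stop's +y, along the left rail: aluminium tube, 40 mm outside diameter, 150 mm long, about 150 g, ends with flush dark plugs. Origin at its middle, on the axis; x runs along the tube (y, z turn as it rolls). At the start its end is 15 to 55 mm short of the end plate. Axis 20 mm above the bed.
- tube_right: The tube lying in the cradle on the side of stop's -y, along the right rail: aluminium tube, 40 mm outside diameter, 150 mm long, about 150 g, ends with flush dark plugs. Origin at its middle, on the axis; x runs along the tube (y, z turn as it rolls). At the start its end is 15 to 55 mm short of the end plate. Axis 20 mm above the bed.
- tube_spare: The third tube, lying on the wooden rest (board 130 x 60 x 8 mm, with two 4 mm high strips against rolling): aluminium tube, 40 mm outside diameter, 150 mm long, about 150 g, ends with flush dark plugs. Origin at its middle, on the axis; x runs along the tube (y, z turn as it rolls). Axis 28 mm above the table at the start. Saddled on the other two its axis is 53 to 55 mm above the cradle's bed.
- jar: Bystander: clear jar with a yellow cap, 68 mm in diameter, 90 mm high, upright on the table. Origin at the centre of its underside.
- bin: Bystander: blue open parts bin 150 x 110 x 70 mm with steel brackets. Origin at the centre of its underside.
- cartridge: Bystander: white sealant cartridge lying down, 48 mm in diameter, 190 mm body and 35 mm nozzle along its x. Origin under its middle, at table height.

How it is judged:
On the way, in this order (a step that is already met when the one before it is completed fails the run):
1. both lower tubes lie on the bed along their rails with their ends within 3 mm of the end plate, while the third tube is not yet on top of them (x of each of tube_left, tube_right in the frame of stop above -0.078 m and z of each of tube_left, tube_right in the frame of stop below 0.024 m and angle between the x axis of each of tube_left, tube_right and the x axis of stop, either way round below 0.06 rad and y of tube_left in the frame of stop between 0.015 and 0.027 m and y of tube_right in the frame of stop between -0.027 and -0.015 m and not (z of tube_spare in the frame of stop between 0.049 and 0.058 m and angle between the x axis of tube_spare and the x axis of stop, either way round below 0.06 rad and x of tube_spare in the frame of stop above -0.135 m and y of tube_spare in the frame of stop between -0.006 and 0.006 m)), for 0.2 s.
2. the third tube lies in the gap on top of the two lower tubes, parallel to them within 3 degrees and centred within 6 mm, its end no more than 60 mm from the end plate (z of tube_spare in the frame of stop between 0.049 and 0.058 m and angle between the x axis of tube_spare and the x axis of stop, either way round below 0.06 rad and x of tube_spare in the frame of stop above -0.135 m and y of tube_spare in the frame of stop between -0.006 and 0.006 m), for 0.2 s.
At the end, for the whole second after the job is handed in: Both lower tubes lie on the cradle's bed along their rails (left tube left, right tube right), the third lies saddled in the gap on top of them, centred within 6 mm; all three are parallel to the cradle within 3 degrees, have their ends within 3 mm of the end plate, and are at rest (all of step 2 and x of each of tube_left, tube_right, tube_spare in the frame of stop above -0.078 m and z of each of tube_left, tube_right in the frame of stop below 0.024 m and angle between the x axis of each of tube_left, tube_right and the x axis of stop, either way round below 0.06 rad and y of tube_left in the frame of stop between 0.015 and 0.027 m and y of tube_right in the frame of stop between -0.027 and -0.015 m and linear speed of each of tube_left, tube_right, tube_spare below 0.02 m/s); the robot touches nothing.
It fails at once if the jar, bin or cartridge is moved by more than 20 mm (distance of any of jar, bin, cartridge from where it was at the start of the episode above 0.02 m).
It also fails if it takes over 51 s, if anything falls off the work surface, if the arm or the gripper's body presses on something with over 40 N, if the wrist force passes 120 N, or if a joint passes its speed limit or range.

## Robot

A 7-joint arm with a two-finger parallel gripper is mounted at the origin on the work surface. World frame = base frame: x ahead of the robot, y to its left, z up, the work surface at z = 0. Lengths are in m, angles in rad, forces in N, time in s.
With the tool pointing down it reaches from about 0.4 to 0.925 m from the base axis. Payload 5.6 kg.
Tool frame: the origin (TCP) lies midway between the tips of the shut fingers; the grasp point (between the pads) lies 19 mm behind it (arm.tcp_to_grasp is the z of the grasp point in the tool frame, in m); z points along the fingers, y is the line along which they close (so a half turn about z gives the same grasp; the last joint's range is limited). The gripper opens to 85 mm and grips with 20 to 120 N. Pads are 22 mm wide; open, the fingers measure 114 mm over their backs; the gripper's body (76 mm by 85 mm) begins 54 mm behind the grasp point. The pads swing forward as they close: fully open they stand 13 mm farther back than shut.
Start: joints at [-1.218, 0.468, -0.012, 1.603, 0.006, 1.071, -0.056], TCP at [0.251, 0.6, 0.231] pointing down, gripper open.
Joint ranges: [-2.53, 2.53], [-0.31, 2.02], [-1.57, 1.55], [0.28, 2.44], [-1.29, 4.43], [0.15, 1.84], [-2.92, 2.92]. Speed limits (rad/s): [2.57, 2.57, 3.14, 3.14, 3.14, 3.14, 3.14].

## Interface

Orientations are given as a unit quaternion [w, x, y, z].
In Python, from rig import arm, viewer gives the robot as it stands.
- The arm moves only by the tool jog_arm, never from a script. Its argument "commands" is a list of rows, each a list of 3 entries, a list of its own where there are three numbers: the opening, from 0 (shut) to 1 (fully open), then the shift along the world's x, y, z in mm, then the turn, a rotation vector about the world's x, y, z in degrees. In form: [[gripper, [x, y, z], [ax, ay, az]], ...]. A call has 1 to 5 rows; each row is the pose to reach, as a shift and turn from the pose commanded when the call began; what a row does not reach only later rows make up. A row lasts 1/8 s, in which the tool goes at most 62.5 mm and 10.7 degrees, less where a joint would pass 70% of its speed; a pose out of reach is approached as far as the arm can. A call with a gripper value outside its range is refused whole. The fingers move at their own pace and stop on an object; "force" is the grip in N (left out, the last holds). Time passes only in rows, so rows that repeat a pose let the fingers close. It gives the time, the measured TCP pose, the force, the opening and the grip force at its end, in the units of the state.
- arm.get_obs(): the state, without advancing time (a new reading comes with each control period).
- viewer.snapshot(name): name is "scene" or "side" or "wrist"; returns (picture, depth): 420x560x3 uint8, red, green, blue; 420x560 float32, m along the optical axis (not along the pixel's ray), 0 where there is no reading.
- viewer.calibration(name): a dict with "fov_y" (degrees; the focal length in pixels is half the picture's height over the tangent of half this angle, whatever the lens; pixels are square), "cx", "cy" (the principal point, pixels), "T" (4x4, takes a point from camera to world coordinates). Camera axes: x right, y down, z forward; pixel columns grow to the right and rows downward; lengths in m; the calibration is good to about 2 mm. A picture is of the moment at which its call begins: read the wrist's pose just before it. calibration takes no time and is no camera call; for the wrist camera it gives the pose at the moment of the call.
- arm.finish_job(): hands the job in; it is judged then, once.
The state is a dict: "t": time; "qpos": joint angles; "joint_vel": joint speeds; "joint_torque": joint torques, N m; "tool_pos": TCP position; "tool_rot": TCP orientation; "ft_force": force on the tool from outside, world axes, zero at the start; "moment": the same for the moment, N m; "grip_width": finger opening in m; "gripper_force": force on a finger pad.
Only numpy, scipy, OpenCV 4.12 (cv2) and the standard library are available. Lean on these libraries where they do the work, as an engineer would, in place of code of your own. Each camera call takes 0.05 s, during which the arm holds its last target. There are 200 camera calls.

## Working session

There is one attempt and no reset: what is moved stays moved. The work goes in short steps, Python scripts to look and compute and a tool call to move; the robot and the scene stay as the last step left them, time stands still between calls to the robot, and variables do not carry over. Pictures are saved under pics/ and viewed, at most 11 in all, crops included, and the job is handed in when it is done.

Besides the shell and the picture viewer there is one more tool, called by a JSON object that holds its "method" and its "body", one argument or row to a line. jog_arm: Moves the arm, as the interface text tells. Its arguments: {"type":"object","properties":{"commands":{"type":"array","items":{"type":"array"}},"force":{"type":"number"}},"required":["commands"]}

```bash
mkdir -p pics; cat > h.py <<'E'
import numpy as np, cv2
from rig import arm, viewer
def snap(n):
    c=viewer.calibration(n); p,d=viewer.snapshot(n)
    h,w=d.shape; f=h/2/np.tan(np.radians(c["fov_y"])/2)
    u,v=np.meshgrid(np.arange(w),np.arange(h))
    P=np.stack([(u-c["cx"])/f*d,(v-c["cy"])/f*d,d],-1)
    T=np.array(c["T"]); W=P@T[:3,:3].T+T[:3,3]; W[d==0]=np.nan
    return p,W,c
def save(p,n): cv2.imwrite("pics/"+n+".png",p[...,::-1])
E
python3 - <<'E'
from h import *
for n in("scene","side"):
    p,W,c=snap(n); save(p,n+"0"); np.savez(n+"0",p=p,W=W); print({k:np.round(v,3).tolist() for k,v in c.items()})
print(arm.get_obs(), arm.tcp_to_grasp)
E
```

```text
{'fov_y': 48.037, 'cx': 286.989, 'cy': 211.244, 'T': [[-0.628, 0.663, -0.408, 1.117], [0.778, 0.537, -0.326, 0.377], [0.003, -0.522, -0.853, 1.068], [0.0, 0.0, 0.0, 1.0]]}
{'fov_y': 51.066, 'cx': 279.815, 'cy': 217.984, 'T': [[1.0, -0.012, 0.007, 0.619], [-0.013, -0.629, 0.777, -0.85], [-0.005, -0.777, -0.629, 0.754], [0.0, 0.0, 0.0, 1.0]]}
{'t': 0.1, 'qpos': array([-1.21797196,  0.46829346, -0.01156568,  1.60352664,  0.00598714,
        1.07141885, -0.05629052]), 'joint_vel': array([ 1.00829817e-04, -1.17560595e-03, -1.22122449e-03, -3.03597707e-03,
       -1.55383373e-03, -3.68287893e-05,  7.01474326e-05]), 'joint_torque': array([ 5.46792853e-04, -5.33522522e+01,  2.12225213e-02, -2.51963925e+01,
        1.13967873e-02,  4.29577864e-03,  1.72055692e-06]), 'tool_pos': array([0.25050419, 0.5992435 , 0.23043277]), 'tool_rot': array([-9.83944816e-05,  1.96668880e-01,  9.80469633e-01, -8.00076501e-04]), 'ft_force': array([ 0.02262633, -0.8559469 , -0.3686059 ]), 'moment': array([ 0.04332539, -0.00694677, -0.00483483]), 'gripper_force': 0.0, 'grip_width': 0.08544478497332411} -0.0187
```

View pics/scene0.png

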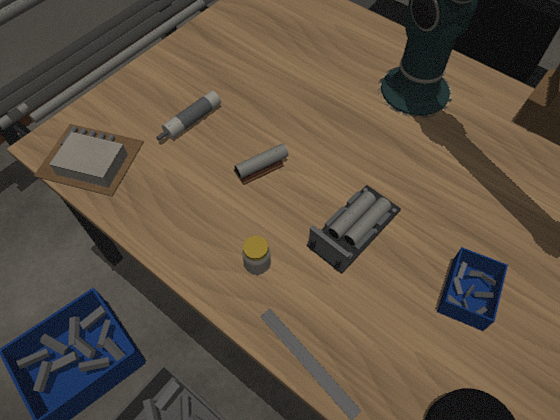

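View pics/side0.png

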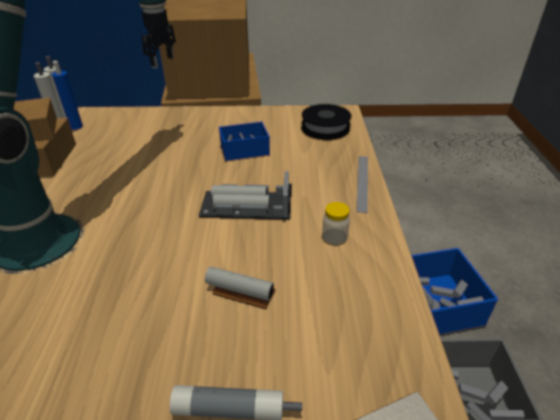

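The scene view shows the cradle at about (355,225), with its plate at the lower left near (328,248). The spare is at (262,162), the jar at (256,255) and the bin at (475,290). The side view shows the plate at the cradle's +x end (287,185) and the spare at (240,285).

```bash
cat > m.py <<'E'
from h import *
def report(W,tag):
    P=W.reshape(-1,3); P=P[np.isfinite(P).all(1)]
    def show(name,Q):
        Q=Q.astype(np.float32)
        if len(Q)<8: print(tag,name,len(Q)); return
        r=cv2.minAreaRect(Q[:,:2]*1000); print(tag,name,len(Q),np.round(r[0],1),np.round(r[1],1),round(r[2],1),"z",np.round(np.percentile(Q[:,2],[5,50,95])*1000,1))
    return P,show
E
python3 - <<'E'
from m import *
for n,px in(("scene",dict(plate=(328,248),tubeA=(352,216),tubeB=(368,222),spare=(262,162),jar=(256,245),bin=(475,290),cart=(190,115),table=(230,220))),("side",dict(plate=(287,185),near=(240,201),far=(240,189),spare=(240,284),jar=(337,210),bed=(240,213),table=(150,250)))):
    W=np.load(n+"0.npz")["W"]
    for k,(u,v) in px.items(): print(n,k,np.round(np.nanmedian(W[v-1:v+2,u-1:u+2].reshape(-1,3),0)*1000,1))
    # above-table clusters
    M=(np.nan_to_num(W[...,2])>0.006)&(W[...,2]<0.2)&(W[...,0]>.3)&(W[...,0]<1.1)&(abs(W[...,1])<.6)
    nn,L,s,_=cv2.connectedComponentsWithStats(M.astype(np.uint8))
    P,show=report(W,n)
    for i in range(1,nn):
        if s[i,4]>60: show(str(s[i,:4]),W[L==i])
E
python3 - <<'E'
import cv2,numpy as np
a=cv2.imread('pics/scene0.png')[130:290,225:415]; b=cv2.imread('pics/side0.png')[165:305,190:360]
cv2.imwrite('pics/crop0.png',np.hstack([cv2.resize(a,(400,337),interpolation=2),cv2.resize(b,(400,337),interpolation=2)]))
E
```

```text
scene plate [653.7 132.7  58.5]
scene tubeA [538.4 123.4  47.7]
scene tubeB [527.7 164.9  47.9]
scene spare [ 545.6 -168.4   38.9]
scene jar [765.6   4.4  87.7]
scene bin [495.2 461.7   0.5]
scene cart [ 547.8 -442.2   40.7]
scene table [ 722.4 -130.8   -1. ]
scene [156  91  65  50] 1118 [ 550.8 -454.6] [ 49. 226.] 83.9 z [15.2 38.4 46.9]
scene [ 50 135  77  53] 2493 [ 811.5 -558.3] [170.6 158.2] 22.4 z [12.6 50.5 54.8]
scene [233 144  55  40] 998 [ 540.3 -174.7] [ 55.8 153.9] 65.1 z [ 7.5 37.5 46.8]
scene [306 185  94  88] 3911 [538.6 134.9] [117.2 253.6] 86.7 z [ 8.6 40.5 79.7]
scene [242 236  28  39] 899 [773.8   6.9] [64.4 64.3] 3.4 z [17.3 84.6 90.3]
scene [437 247  71  83] 2722 [516.5 450.2] [153.7 111.3] 14.2 z [11.3 35.7 68.8]
scene [425 388  71  32] 1666 [764.2 550.5] [ 60.1 137.6] 38.8 z [48.4 53.1 56. ]
side plate [647.3 117.1  84.7]
side near [520.7 100.6  45.7]
side far [518.1 147.7  51.6]
side spare [ 537.2 -196.9   41.7]
side jar [766.5  -4.8  91. ]
side bed [519.7  84.8  15.5]
side table [301.5 -43.1   2.3]
side [301 113  51  26] 1099 [797.7 553.4] [ 92.7 177.6] 89.8 z [10.3 41.5 59.1]
side [218 121  53  39] 1621 [518.  452.9] [165.2 122.3] 14.8 z [12.1 44.1 71.4]
side [198 171  94  48] 2956 [534.2 159.6] [170.6 251.2] 86.4 z [11.1 38.4 60.9]
side [322 201  28  42] 987 [766.    1.2] [64.6 64.8] 32.7 z [12.7 64.6 92.5]
side [204 266  71  42] 1734 [ 530.9 -185.2] [ 56.6 151.8] 71.6 z [ 8.3 37.7 49.9]
side [169 385 134  35] 3530 [ 545.9 -459.1] [ 47.  226.4] 86.5 z [24.4 44.4 50.1]
side [357 391  81  29] 1213 [ 809.8 -473.9] [ 65.9 128.7] 89.1 z [52.8 54.9 56.9]
```

View pics/crop0.png

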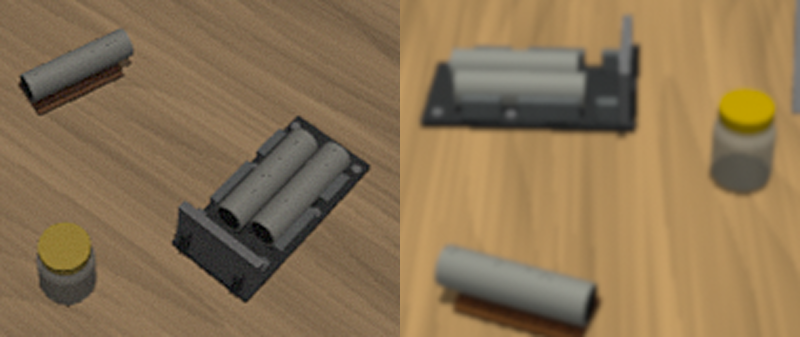

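The crop shows both lower tubes short of the plate and lying against their rails. The plate is at the cradle's +x end. Next I'll move the wrist camera over the cradle.

{"method": "jog_arm", "body": {
  "commands": [
    [1,[40,-100,30],[0,0,10]],
    [1,[80,-200,60],[0,0,19]],
    [1,[120,-300,80],[0,0,19]],
    [1,[150,-360,90],[0,0,19]],
    [1,[175,-410,90],[0,0,19]]
  ]
}}

```text
t: 0.72
tool_pos: [0.3682, 0.3168, 0.3008]
tool_rot: [0.0, 0.032, 0.999, 0.0]
ft_force: [1.9, 1.3, 0.0]
grip_width: 0.0855
gripper_force: 0.0
```

{"method": "jog_arm", "body": {
  "commands": [
    [0.35,[20,-40,0],[0,0,0]],
    [0.35,[30,-50,0],[0,0,0]],
    [0.35,[30,-50,0],[0,0,0]],
    [0.35,[30,-50,0],[0,0,0]]
  ]
}}

```text
t: 1.23
tool_pos: [0.3967, 0.2703, 0.3001]
tool_rot: [-0.0, 0.031, 1.0, 0.0]
ft_force: [-0.7, 0.4, 0.0]
grip_width: 0.0299
gripper_force: 0.0
```

```bash
python3 - <<'E'
from m import *
p,W,c=snap("wrist"); save(p,"w1"); np.savez("w1",p=p,W=W); o=arm.get_obs()
print({k:np.round(v,3).tolist() for k,v in c.items()},o["t"],o["tool_pos"],o["tool_rot"],o["grip_width"])
E
```

```text
{'fov_y': 60.761, 'cx': 285.12, 'cy': 210.006, 'T': [[0.06, 0.949, 0.309, 0.316], [0.998, -0.057, -0.018, 0.276], [0.0, 0.31, -0.951, 0.443], [0.0, 0.0, 0.0, 1.0]]} 1.275 [0.39665292 0.27032919 0.30005732] [-3.55355684e-04  3.06142073e-02  9.99531211e-01 -4.00260922e-05] 0.02952832947950339
```

View pics/w1.png

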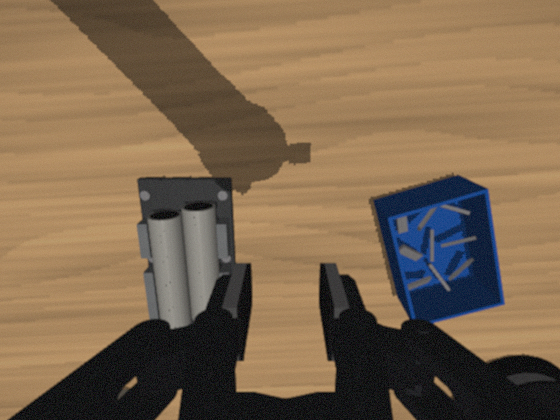

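The wrist view shows the cradle at left, with the tubes' rear ends at (165,215) and (200,206); a finger hides the plate. I'll go higher to see all of it.

{"method": "jog_arm", "body": {
  "commands": [
    [0.35,[0,15,60],[0,0,0]],
    [0.35,[0,25,120],[0,0,0]],
    [0.35,[0,30,150],[0,0,0]],
    [0.35,[0,30,150],[0,0,0]],
    [0.35,[0,30,150],[0,0,0]]
  ]
}}

```text
t: 1.9
tool_pos: [0.3968, 0.2992, 0.4492]
tool_rot: [-0.001, 0.031, 1.0, -0.001]
ft_force: [0.2, -0.1, 0.6]
grip_width: 0.03
gripper_force: 0.0
```

```bash
python3 - <<'E'
from m import *
p,W,c=snap("wrist"); save(p,"w2"); np.savez("w2",p=p,W=W); o=arm.get_obs()
print(o["t"],o["tool_pos"],o["tool_rot"])
x,y,z=np.moveaxis(W,-1,0)*1000
M=(x>380)&(x<720)&(y>50)&(y<220)
R=lambda m:[int(a) for a in (m.sum(),)]+[np.round(b,1).tolist() if not np.isscalar(b) else b for b in cv2.minAreaRect(np.float32(np.stack([x[m],y[m]],-1)))]
print("table z",np.nanmedian(z[(z<10)&(z>-10)]))
for nm,lo,hi in(("all",6,100),("bed",8,16),("plate",70,100),("tubetop",46,60)): print(nm,R(M&(z>lo)&(z<hi)))
E
python3 -c "
import cv2;a=cv2.imread('pics/w2.png')[150:350,80:280];cv2.imwrite('pics/w2c.png',cv2.resize(a,(600,600),interpolation=2))"
```

```text
1.95 [0.39681655 0.29885472 0.44886776] [-9.93023095e-04  3.15705942e-02  9.99500594e-01 -9.35136220e-04]
table z 0.3162772298412331
all [9948, [529.6, 138.4], [116.3, 243.1], 86.62659454345703]
bed [2641, [524.0, 138.6], [116.2, 231.9], 86.57239532470703]
plate [526, [643.0, 113.9], [80.8, 13.9], 86.48192596435547]
tubetop [3273, [539.2, 135.9], [86.2, 211.2], 79.50787353515625]
```

View pics/w2c.png

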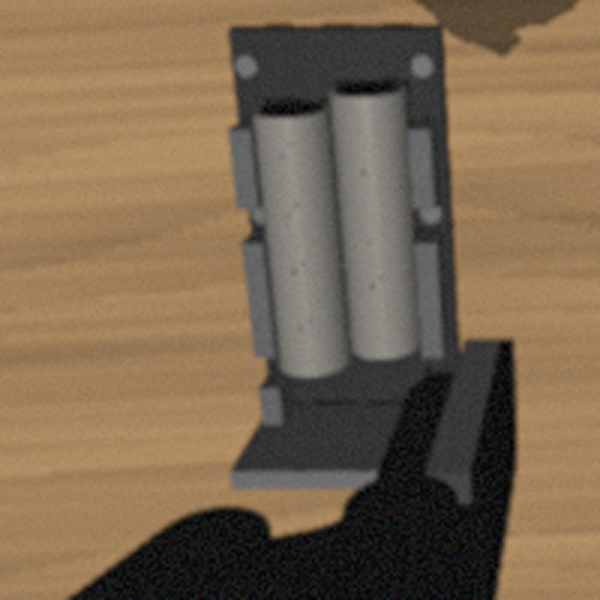

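The crop shows both tubes lying along the rails, the left one (at right, rear end row 90) farther back. The cradle yaw is about -3.4°, the stop is at about (638,132), and the gripper is aligned with it. I'll go behind the tubes.

{"method": "jog_arm", "body": {
  "commands": [
    [0.35,[2,-40,-47],[0,0,0]],
    [0.35,[4,-80,-94],[0,0,0]],
    [0.35,[6,-120,-140],[0,0,0]],
    [0.35,[8,-153,-190],[0,0,0]],
    [0.35,[8,-153,-250],[0,0,0]]
  ]
}}

```text
t: 2.58
tool_pos: [0.4054, 0.1432, 0.1988]
tool_rot: [0.0, 0.034, 0.999, 0.0]
ft_force: [1.6, 1.6, 0.5]
grip_width: 0.0296
gripper_force: 0.0
```

{"method": "jog_arm", "body": {
  "commands": [
    [0.35,[0,0,-60],[0,0,0]],
    [0.35,[0,0,-110],[0,0,0]],
    [0.35,[0,0,-140],[0,0,0]],
    [0.35,[0,0,-140],[0,0,0]]
  ]
}}

```text
t: 3.08
tool_pos: [0.403, 0.1445, 0.058]
tool_rot: [-0.003, 0.032, 0.999, -0.002]
ft_force: [-0.3, 0.4, 0.9]
grip_width: 0.0301
gripper_force: 0.0
```

```bash
python3 - <<'E'
from m import *
p,W,c=snap("wrist"); save(p,"w3"); o=arm.get_obs()
print(o["t"],o["tool_pos"],o["tool_rot"],o["ft_force"])
E
```

```text
3.125 [0.40436485 0.14508125 0.05949139] [-1.57945069e-03  3.22011368e-02  9.99479730e-01 -9.28051691e-04] [0.06944248 0.22453311 0.06117686]
```

View pics/w3.png

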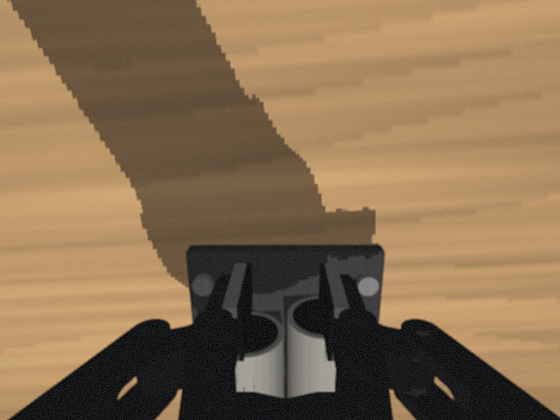

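The fingers are centred behind the two tube ends, at (255,340) and (315,315). I'll narrow the opening slightly, go down and push.

{"method": "jog_arm", "body": {
  "commands": [
    [0.27,[0,0,-20],[0,0,0]],
    [0.27,[0,0,-36],[0,0,0]],
    [0.27,[0,0,-36],[0,0,0]],
    [0.27,[15,-1,-36],[0,0,0]],
    [0.27,[25,-1.5,-36],[0,0,0]]
  ]
}}

```text
t: 3.75
tool_pos: [0.4324, 0.1445, 0.0255]
tool_rot: [0.001, 0.032, 0.999, 0.0]
ft_force: [-2.8, -0.5, 2.4]
grip_width: 0.0228
gripper_force: 1.3
```

{"method": "jog_arm", "body": {
  "commands": [
    [0.27,[6,-0.4,0],[0,0,0]],
    [0.27,[12,-0.7,0],[0,0,0]],
    [0.27,[18,-1.1,0],[0,0,0]],
    [0.27,[24,-1.4,0],[0,0,0]],
    [0.27,[28,-1.7,0],[0,0,0]]
  ]
}}

```text
t: 4.38
tool_pos: [0.4593, 0.1425, 0.0243]
tool_rot: [0.0, 0.032, 0.999, -0.0]
ft_force: [-2.0, 0.3, -0.7]
grip_width: 0.0231
gripper_force: 1.2
```

{"method": "jog_arm", "body": {
  "commands": [
    [0.27,[4,-0.2,0],[0,0,0]],
    [0.27,[8,-0.5,0],[0,0,0]],
    [0.27,[11,-0.7,0],[0,0,0]],
    [0.27,[13,-0.8,0],[0,0,0]]
  ]
}}

```text
t: 4.88
tool_pos: [0.4719, 0.1417, 0.0244]
tool_rot: [0.0, 0.032, 0.999, 0.0]
ft_force: [-1.6, 0.5, -0.7]
grip_width: 0.0229
gripper_force: 1.0
```

{"method": "jog_arm", "body": {
  "commands": [
    [0.27,[2,-0.1,0],[0,0,0]],
    [0.27,[4,-0.2,0],[0,0,0]],
    [0.27,[4,-0.2,0],[0,0,0]]
  ]
}}

```text
t: 5.25
tool_pos: [0.4761, 0.1416, 0.0245]
tool_rot: [0.0, 0.032, 0.999, 0.0]
ft_force: [-0.4, -0.8, -1.8]
grip_width: 0.0229
gripper_force: 0.5
```

{"method": "jog_arm", "body": {
  "commands": [
    [0.27,[2,-0.1,0],[0,0,0]],
    [0.27,[4,-0.2,0],[0,0,0]],
    [0.27,[4,-0.2,0],[0,0,0]]
  ]
}}

```text
t: 5.62
tool_pos: [0.4779, 0.1415, 0.0244]
tool_rot: [-0.002, 0.032, 0.999, -0.0]
ft_force: [-6.2, -0.1, 5.1]
grip_width: 0.0226
gripper_force: 3.4
```

{"method": "jog_arm", "body": {
  "commands": [
    [0.27,[2,-0.1,0],[0,0,0]],
    [0.27,[3,-0.2,0],[0,0,0]],
    [0.27,[3,-0.2,0],[0,0,0]]
  ]
}}

```text
t: 6.0
tool_pos: [0.4779, 0.1415, 0.0241]
tool_rot: [-0.005, 0.031, 1.0, -0.0]
ft_force: [-13.3, 1.3, 12.1]
grip_width: 0.023
gripper_force: 7.0
```

{"method": "jog_arm", "body": {
  "commands": [
    [0.27,[2,-0.1,0],[0,0,0]],
    [0.27,[4,-0.2,0],[0,0,0]],
    [0.27,[4,-0.2,0],[0,0,0]]
  ]
}}

```text
t: 6.38
tool_pos: [0.4778, 0.1416, 0.0236]
tool_rot: [-0.009, 0.031, 0.999, -0.001]
ft_force: [-23.0, 1.7, 18.2]
grip_width: 0.0231
gripper_force: 11.5
```

{"method": "jog_arm", "body": {
  "commands": [
    [0.27,[-15,1,0],[0,0,0]],
    [0.27,[-25,1.5,20],[0,0,0]],
    [0.5,[-25,0,80],[0,0,0]],
    [1,[-15,-45,120],[0,0,-10]],
    [1,[0,-105,130],[0,0,-16]]
  ]
}}

```text
t: 7.0
tool_pos: [0.4898, 0.0364, 0.1579]
tool_rot: [0.004, 0.171, 0.985, 0.002]
ft_force: [1.1, -0.5, 0.1]
grip_width: 0.076
gripper_force: 0.0
```

```bash
python3 - <<'E'
from m import *
p,W,c=snap("scene"); np.savez("s1",p=p,W=W); p2,W2,_=snap("side"); p3,W3,c3=snap("wrist"); np.savez("w4",p=p3,W=W3)
o=arm.get_obs(); print(o["t"],o["tool_pos"])
a=p[170:290,290:410]; b=p2[155:235,190:300]
save(np.hstack([cv2.resize(a,(400,400),interpolation=2),cv2.resize(b,(400,400),interpolation=2)]),"chk1")
x,y,z=np.moveaxis(W,-1,0)*1000
for W,n in((W,"scene"),(np.load("side0.npz")["W"],"side"),(W3,"wrist")):
    x,y,z=np.moveaxis(W,-1,0)*1000
    m=(x>430)&(x<640)&(y>-280)&(y<-100)&(z>32)&(z<60)
    if m.sum()>50: print(n,m.sum(),cv2.minAreaRect(np.float32(np.stack([x[m],y[m]],-1))))
E
```

```text
7.15 [0.48867596 0.03265074 0.15589694]
scene 619 ((538.7332763671875, -178.1136016845703), (40.27915573120117, 151.3541259765625), 70.33392333984375)
side 1030 ((531.2821044921875, -183.64849853515625), (39.528961181640625, 151.15118408203125), 70.6707763671875)
wrist 4946 ((510.70916748046875, -169.14947509765625), (39.67519760131836, 102.9725341796875), 71.39619445800781)
```

View pics/chk1.png

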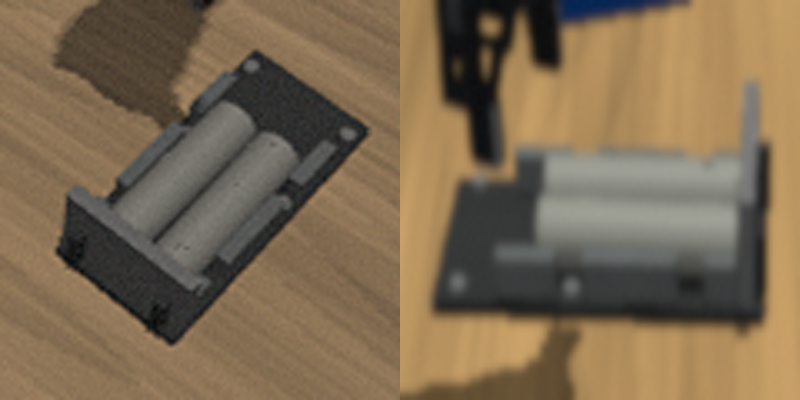

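Both tubes now sit at the plate. Next is the spare, with one close measurement first.

{"method": "jog_arm", "body": {
  "commands": [
    [1,[-10,-50,35],[0,0,0]],
    [1,[-20,-100,70],[0,0,0]],
    [1,[-30,-140,110],[0,0,0]],
    [1,[-30,-140,110],[0,0,0]]
  ]
}}

```text
t: 7.65
tool_pos: [0.4581, -0.1066, 0.2672]
tool_rot: [0.004, 0.173, 0.985, 0.0]
ft_force: [-0.0, 1.2, -0.5]
grip_width: 0.0854
gripper_force: 0.0
```

```bash
python3 - <<'E'
from m import *
p,W,c=snap("wrist"); save(p,"w5"); o=arm.get_obs(); print(o["t"],o["tool_pos"],o["tool_rot"])
x,y,z=np.moveaxis(W,-1,0)*1000
for zl in(30,40,44):
    m=(x>430)&(x<640)&(y>-280)&(y<-100)&(z>zl)&(z<60)
    print(m.sum(),cv2.minAreaRect(np.float32(np.stack([x[m],y[m]],-1))),np.percentile(z[m],95))
E
```

```text
7.7 [ 0.45746177 -0.10422237  0.26542614] [1.94559131e-03 1.71565312e-01 9.85170703e-01 4.95119949e-04]
4280 ((533.0982055664062, -178.7818603515625), (39.62528610229492, 150.98387145996094), 69.84159088134766) 48.539218943141506
3471 ((533.1203002929688, -178.73165893554688), (33.60710144042969, 150.9517059326172), 69.90645599365234) 48.63710931857571
2627 ((533.06591796875, -178.8654022216797), (27.317869186401367, 150.8836669921875), 70.10831451416016) 48.77220275341613
```

View pics/w5.png

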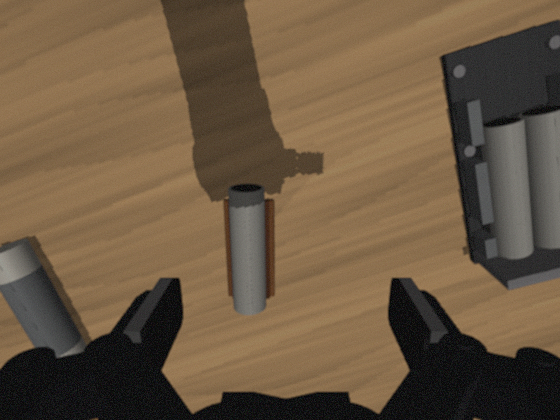

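The whole spare is visible at (248,250), centre (533,-179), and the tool yaw matches. I'll go over it and down.

{"method": "jog_arm", "body": {
  "commands": [
    [1,[20,-20,-50],[0,0,0]],
    [1,[40,-40,-100],[0,0,0]],
    [1,[60,-60,-150],[0,0,0]],
    [1,[75,-74,-186],[0,0,0]],
    [1,[75,-74,-186],[0,0,0]]
  ]
}}

```text
t: 8.32
tool_pos: [0.5296, -0.1761, 0.0738]
tool_rot: [-0.004, 0.17, 0.985, -0.0]
ft_force: [-0.5, 0.4, 0.5]
grip_width: 0.0854
gripper_force: 0.0
```

{"method": "jog_arm", "body": {
  "commands": [
    [1,[0,0,-1],[0,0,0]]
  ]
}}

```text
t: 8.45
tool_pos: [0.5315, -0.1763, 0.0772]
tool_rot: [-0.0, 0.17, 0.985, 0.0]
ft_force: [0.1, 0.5, -0.0]
grip_width: 0.0856
gripper_force: 0.0
```

{"method": "jog_arm", "body": {
  "commands": [
    [1,[1,-2,-35],[0,0,0]],
    [1,[1,-2,-60],[0,0,0]],
    [1,[1,-2,-60],[0,0,0]],
    [0.3,[1,-2,-60],[0,0,0]],
    [0.3,[1,-2,-60],[0,0,0]]
  ],
  "force": 50
}}

```text
t: 9.07
tool_pos: [0.5337, -0.1799, 0.0191]
tool_rot: [0.002, 0.171, 0.985, 0.0]
ft_force: [0.6, 0.0, 0.7]
grip_width: 0.0516
gripper_force: 0.0
```

{"method": "jog_arm", "body": {
  "commands": [
    [0.3,[0,0,0],[0,0,0]],
    [0.3,[0,0,0],[0,0,0]],
    [0.3,[0,0,0],[0,0,0]]
  ]
}}

```text
t: 9.45
tool_pos: [0.5335, -0.1799, 0.0189]
tool_rot: [0.001, 0.171, 0.985, 0.0]
ft_force: [-1.3, 1.0, 7.3]
grip_width: 0.0386
gripper_force: 49.5
```

{"method": "jog_arm", "body": {
  "commands": [
    [0.3,[0,0,50],[0,0,0]],
    [0.3,[0,0,100],[0,0,0]],
    [0.3,[2,50,130],[0,0,5]],
    [0.3,[3,105,130],[0,0,10]],
    [0.3,[4,160,130],[0,0,16.6]]
  ]
}}

```text
t: 10.07
tool_pos: [0.5367, -0.0183, 0.1485]
tool_rot: [0.001, 0.025, 1.0, 0.0]
ft_force: [0.7, 1.5, -1.9]
grip_width: 0.0384
gripper_force: 51.6
```

{"method": "jog_arm", "body": {
  "commands": [
    [0.3,[1,55,0],[0,0,0]],
    [0.3,[1,110,-15],[0,0,0]],
    [0.3,[1,158,-30],[0,0,0]],
    [0.3,[1,158,-30],[0,0,0]],
    [0.3,[1,158,-30],[0,0,0]]
  ]
}}

```text
t: 10.7
tool_pos: [0.5375, 0.1375, 0.1175]
tool_rot: [0.0, 0.027, 1.0, -0.0]
ft_force: [-0.6, -0.5, -0.8]
grip_width: 0.0385
gripper_force: 51.4
```

```bash
python3 - <<'E'
from m import *
o=arm.get_obs(); print(o["t"],o["tool_pos"],o["tool_rot"],o["ft_force"])
p,W,c=snap("wrist"); np.savez("w6",p=p,W=W); save(p,"w6")
x,y,z=np.moveaxis(W,-1,0)*1000
for n,lo,hi in(("bed",6,16),("low",40,60),("spare",105,150)):
    m=(x>380)&(x<660)&(y>50)&(y<220)&(z>lo)&(z<hi)
    print(n,m.sum(),cv2.minAreaRect(np.float32(np.stack([x[m],y[m]],-1))) if m.sum()>20 else 0,np.percentile(z[m],[50,95]) if m.sum() else 0)
E
```

```text
10.7 [0.53750948 0.13752413 0.1175219 ] [ 3.54080956e-05  2.69104680e-02  9.99637796e-01 -3.20046027e-04] [-0.57513794 -0.54585064 -0.75456923]
bed 17065 ((467.27215576171875, 141.06381225585938), (116.51545715332031, 119.1524887084961), 86.52234649658203) [12.137343   13.39133797]
low 2745 ((552.3799438476562, 134.00750732421875), (104.4797134399414, 175.53367614746094), 84.59745025634766) [46.51658582 55.70176708]
spare 31128 ((522.9970092773438, 139.32302856445312), (65.77615356445312, 122.85407257080078), 86.92401123046875) [144.23099292 146.997495  ]
```

View pics/w6.png

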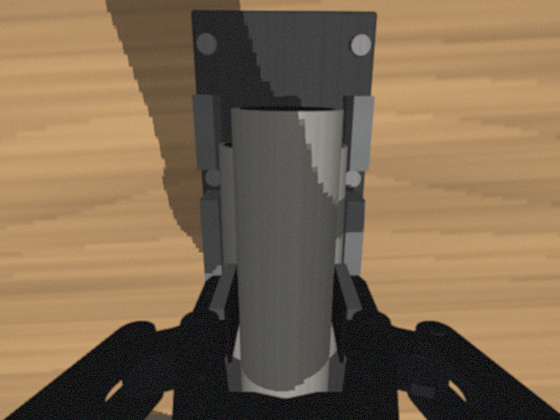

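The spare is held parallel over the gap, its near end at (287,110), centred between the rails. I'll lower it.

{"method": "jog_arm", "body": {
  "commands": [
    [0.3,[0,-0.5,-25],[0,0,-0.4]],
    [0.3,[0,-0.5,-45],[0,0,-0.4]],
    [0.3,[0,-0.5,-54],[0,0,-0.4]],
    [0.3,[0,-0.5,-56],[0,0,-0.4]],
    [0.3,[0,-0.5,-57],[0,0,-0.4]]
  ]
}}

```text
t: 11.38
tool_pos: [0.5382, 0.1373, 0.061]
tool_rot: [0.001, 0.031, 1.0, 0.0]
ft_force: [0.6, -0.3, -1.5]
grip_width: 0.0379
gripper_force: 51.4
```

{"method": "jog_arm", "body": {
  "commands": [
    [0.3,[0,0,-2],[0,0,0]],
    [0.3,[0,0,-3],[0,0,0]],
    [0.3,[0,0,-3],[0,0,0]]
  ]
}}

```text
t: 11.75
tool_pos: [0.538, 0.1375, 0.0581]
tool_rot: [0.0, 0.03, 1.0, 0.0]
ft_force: [-0.4, -0.8, 3.4]
grip_width: 0.0384
gripper_force: 52.1
```

{"method": "jog_arm", "body": {
  "commands": [
    [0.3,[0,0,-0.8],[0,0,0]],
    [0.3,[0,0,-0.8],[0,0,0]],
    [0.52,[0,0,-0.8],[0,0,0]],
    [0.6,[0,0,0],[0,0,0]],
    [0.6,[0,0,3],[0,0,0]]
  ],
  "force": 20
}}

```text
t: 12.38
tool_pos: [0.5374, 0.1377, 0.0602]
tool_rot: [-0.0, 0.03, 1.0, -0.0]
ft_force: [-0.2, -0.6, -0.5]
grip_width: 0.0509
gripper_force: 0.0
```

{"method": "jog_arm", "body": {
  "commands": [
    [0.8,[0,0,10],[0,0,0]],
    [0.8,[0,0,45],[0,0,0]],
    [0.5,[-50,3,65],[0,0,0]],
    [0.1,[-105,6.5,65],[0,0,0]],
    [0,[-125,7.5,65],[0,0,0]]
  ]
}}

```text
t: 13.0
tool_pos: [0.4097, 0.1453, 0.126]
tool_rot: [-0.001, 0.03, 1.0, 0.0]
ft_force: [0.7, -0.3, -0.3]
grip_width: 0.0136
gripper_force: 0.0
```

```bash
python3 - <<'E'
from m import *
o=arm.get_obs(); print(o["t"],o["tool_pos"],o["tool_rot"],o["ft_force"])
p,W,c=snap("wrist"); p2,_,_=snap("side"); p3,W3,_=snap("scene")
save(np.hstack([cv2.resize(p,(400,300)),cv2.resize(p2[140:230,190:310],(400,300),interpolation=2)]),"chk2"); save(p3,"s2")
for n,V in(("w",W),("s",W3)):
  x,y,z=np.moveaxis(V,-1,0)*1000
  m=(x>440)&(x<634)&(y>90)&(y<190)&(z>72)&(z<92)
  print(n,m.sum(),cv2.minAreaRect(np.float32(np.stack([x[m],y[m]],-1))),np.percentile(z[m],95))
E
```

```text
13.0 [0.40965063 0.1453041  0.1259887 ] [-5.28679956e-04  2.96136120e-02  9.99561201e-01  4.00884542e-04] [ 0.74177432 -0.25859363 -0.34824199]
w 3428 ((493.6542663574219, 141.3752899169922), (34.748165130615234, 64.56431579589844), 86.49822235107422) 86.87362191905582
s 781 ((541.4429321289062, 135.92933654785156), (38.04054260253906, 154.10069274902344), 87.0525894165039) 85.177130857656
```

View pics/chk2.png

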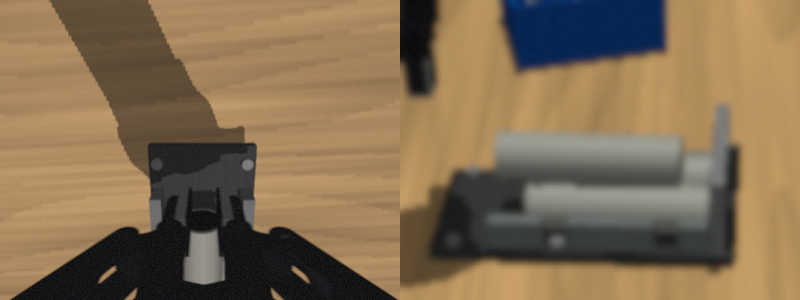

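The spare is saddled, with its rear end at about x=462 and the shut fingers behind it. I'll lower them and push it home.

{"method": "jog_arm", "body": {
  "commands": [
    [0,[0,0,-35],[0,0,0]],
    [0,[0,0,-64],[0,0,0]],
    [0,[10,-0.6,-64],[0,0,0]],
    [0,[25,-1.5,-64],[0,0,0]],
    [0,[35,-2.1,-64],[0,0,0]]
  ]
}}

```text
t: 13.78
tool_pos: [0.4505, 0.1431, 0.0626]
tool_rot: [0.002, 0.031, 1.0, 0.001]
ft_force: [-0.1, 1.1, -0.1]
grip_width: -0.0003
gripper_force: 0.0
```

{"method": "jog_arm", "body": {
  "commands": [
    [0,[5,-0.3,0],[0,0,0]],
    [0,[10,-0.6,0],[0,0,0]],
    [0,[15,-0.9,0],[0,0,0]],
    [0,[20,-1.2,0],[0,0,0]],
    [0,[23,-1.4,0],[0,0,0]]
  ]
}}

```text
t: 14.4
tool_pos: [0.471, 0.1416, 0.0614]
tool_rot: [0.0, 0.03, 1.0, 0.0]
ft_force: [-2.3, -0.1, 1.8]
grip_width: -0.0001
gripper_force: 1.2
```

{"method": "jog_arm", "body": {
  "commands": [
    [0,[3,-0.2,0],[0,0,0]],
    [0,[6,-0.4,0],[0,0,0]],
    [0,[8,-0.5,0],[0,0,0]],
    [0,[8,-0.5,0],[0,0,0]]
  ]
}}

```text
t: 14.9
tool_pos: [0.478, 0.1411, 0.0612]
tool_rot: [-0.001, 0.03, 1.0, -0.0]
ft_force: [-3.5, 0.5, 1.5]
grip_width: 0.0003
gripper_force: 2.1
```

{"method": "jog_arm", "body": {
  "commands": [
    [0,[1.5,-0.1,0],[0,0,0]],
    [0,[2.5,-0.2,0],[0,0,0]],
    [0,[2.5,-0.2,0],[0,0,0]]
  ]
}}

```text
t: 15.28
tool_pos: [0.478, 0.1411, 0.061]
tool_rot: [-0.003, 0.03, 1.0, -0.0]
ft_force: [-11.3, 0.6, 8.6]
grip_width: -0.0001
gripper_force: 5.3
```

Contact is at the same x=478 as for the lower tubes. I'll retreat and check.

{"method": "jog_arm", "body": {
  "commands": [
    [0,[-20,1.2,0],[0,0,0]],
    [0,[-45,2.5,0],[0,0,0]],
    [0,[-70,4,50],[0,0,0]],
    [0,[-75,60,100],[0,0,0]],
    [0,[-75,110,140],[0,0,0]]
  ]
}}

```text
t: 15.9
tool_pos: [0.4072, 0.2407, 0.1945]
tool_rot: [0.002, 0.031, 1.0, 0.001]
ft_force: [2.2, 1.5, -0.3]
grip_width: -0.0003
gripper_force: 0.0
```

{"method": "jog_arm", "body": {
  "commands": [
    [0,[0,40,60],[0,0,0]],
    [0,[0,50,120],[0,0,0]],
    [0,[0,50,220],[0,0,0]],
    [0,[0,50,220],[0,0,0]],
    [0,[0,50,220],[0,0,0]]
  ]
}}

```text
t: 16.52
tool_pos: [0.4085, 0.2908, 0.4165]
tool_rot: [0.004, 0.031, 1.0, 0.003]
ft_force: [0.8, -0.2, -0.3]
grip_width: 0.0001
gripper_force: 0.0
```

```bash
python3 - <<'E'
from m import *
p,W,c=snap("wrist"); p2,W2,_=snap("scene"); o=arm.get_obs(); print(o["t"],o["tool_pos"])
np.savez("fin",p=p,W=W,W2=W2)
save(np.hstack([cv2.resize(p[120:330,30:310],(400,300)),cv2.resize(p2[180:285,290:430],(400,300),interpolation=2)]),"chk3")
s=np.array([638,132.]);u=np.array([.9982,-.0602]);n=np.array([.0602,.9982])
for k,V in(("w",W),("s",W2)):
  x,y,z=np.moveaxis(V,-1,0)*1000
  m=(x>400)&(x<640)&(y>60)&(y<210); Q=np.stack([x,y],-1)-s; a=Q@u;b=Q@n
  for nm,mm in(("spare",m&(z>76)&(z<92)&(a<-6)),("left",m&(z>44)&(z<56)&(b>23)&(b<35)&(a<-10)),("right",m&(z>44)&(z<56)&(b<-23)&(b>-35)&(a<-10))):
    if mm.sum()>15: print(k,nm,mm.sum(),"a",np.percentile(a[mm],[1,99]).round(1),"b",np.percentile(b[mm],[1,99]).round(1),"z",np.percentile(z[mm],95).round(1))
E
```

```text
16.625 [0.40669004 0.28971809 0.41227798]
w spare 2087 a [-150.    -7.7] b [-17.2  16.7] z 86.8
w left 708 a [-150.   -11.9] b [23.1 34.8] z 52.6
w right 370 a [-150.1  -12.4] b [-34.8 -24.4] z 52.4
s spare 616 a [-145.2   -7. ] b [-18.8  12.9] z 85.7
s left 183 a [-144.2  -13.8] b [23.2 34.1] z 50.8
s right 115 a [-142.5  -13.3] b [-34.9 -28.3] z 51.9
```

View pics/chk3.png

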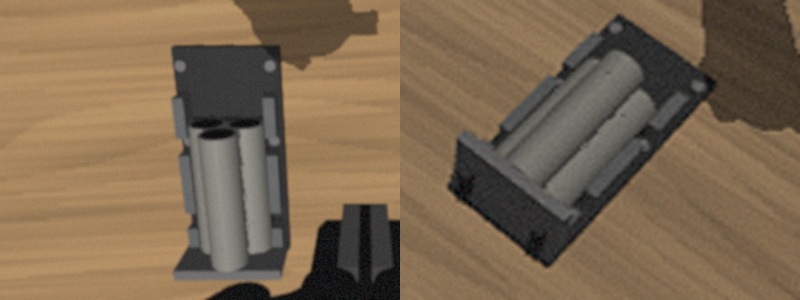

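All three rear ends are at -150 mm from the stop, so they are flush; the spare is centred in the gap and the robot is clear.

```bash
python3 -c "
from rig import arm
print(arm.finish_job())"
```

```text
the job is handed in; nothing more can be done
None
```

The job is handed in at about 17 s: all three tubes are flush against the end stop with the spare saddled in the gap, and the jar, bin and cartridge were left alone; the judge's verdict was not shown.

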